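# Raise the bench lamp to its next locking hole

## Robot

A 6-joint arm with a two-finger parallel gripper is mounted at the origin on a cart in front of the work surface, level with it; the furniture and walls round the work are solid. World frame = base frame: x ahead of the robot, y to its left, z up, the work surface at z = 0. Lengths are in mm, angles in rad, forces in N, time in s.
With the tool pointing down it reaches from about 350 to 975 mm from the base axis. Payload 7.1 kg.
Tool frame: the origin (TCP) lies at the centre of the arm's flange, where the gripper is bolted on; the fingertips stand 182 mm ahead of it and the grasp point (between the pads) lies 163 mm ahead of it; x points along the fingers, y is the direction in which the jaws open and shut, and the axes are right-handed (so a half turn about x gives the same grasp; the last joint's range is limited). The gripper opens to 88 mm and grips with 3 to 60 N. Pads are 20 mm wide; open, the fingers measure 115 mm over their backs; the gripper's body (75 mm by 178 mm) begins 61 mm behind the grasp point.
Start: joints at [-1.268, 0.423, 1.63, -0, 1.089, -0.019], TCP at [197.689, -592.896, 404.675] pointing down, gripper open.
Joint ranges: [-3, 3], [-0.9, 2.11], [0.09, 2.58], [-1.31, 4.45], [0.11, 2.69], [-2.54, 2.54]. Speed limits (rad/s): [2.39, 2.39, 3.01, 3.14, 3.14, 3.14].

## Interface

Orientations are given as a rotation vector (axis times angle).
In Python, from workcell import readout, viewer, workorder, models gives the robot as it stands. The module is installed in compiled form; this text tells all that it offers.
- The arm moves only by the tool apply_moves, never from a script. Its argument "commands" is a list that holds one entry, the list of rows, each a list of 4 numbers: the shift along the world's x, y, z in m, then the turn about the world's z in rad. A call has 1 to 8 rows; each row is the pose to reach, as a shift and turn from the pose commanded when the call began; what a row does not reach only later rows make up. A row lasts 1/8 s, in which the tool goes at most 62.5 mm and 10.7 degrees, less where a joint would pass 70% of its speed; a pose out of reach is approached as far as the arm can. A call with a gripper value outside its range is refused whole. "gripper" is the finger opening in m, from 0 to 0.0878, set as the call begins (left out, the last holds). The fingers move at their own pace and stop on an object; the grip force is fixed at half the most. Time passes only in rows, so rows that repeat a pose let the fingers close. It gives the time, the measured TCP pose, the force and the opening at its end, in the units of the state.
- readout.get_obs(): the state, without advancing time (a new reading comes with each control period).
- viewer.get_image(name): name is "scene" or "side" or "wrist"; returns a dict with "color" (400x640x3 uint8, red, green, blue), "vertical_fov" (degrees; the focal length in pixels is half the picture's height over the tangent of half this angle, whatever the lens; pixels are square), "cx", "cy" (the principal point, pixels), "D" ([k1, k2, p1, p2, k3] as OpenCV has them; the pictures are not rectified), "rvec" (rotation vector, rad) and "tvec" (3), from world to camera coordinates, as OpenCV has them. Camera axes: x right, y down, z forward; pixel columns grow to the right and rows downward; lengths in mm; the calibration is good to about 2 mm. A picture is of the moment at which its call begins. There is no depth.
- workorder.close_job(): hands the job in, once; it reports no verdict.
Trained networks look in the newest picture that a camera, given by its name, has taken for a name from the list of things; names that differ only in an ending like _2 or _b are one class to them, and where a whole thing is asked for, a point or a joint stands for the part that bears it (a point fixed in the world has none). Each returns a list of dicts, best first, with "conf" (0 to 1); they miss things now and then, are a little off and sometimes report something else, mostly with a low value. They report only what shows in the picture. A call takes as long as a camera call.
- models.search_frame(camera, label): "position" ([x, y, z] in mm, in world coordinates, good to about 4 mm: the middle of the surface that is visible of it).
- models.place_of(camera, label): "position" ([x, y, z] in mm, in world coordinates, good to about 4 mm: a listed point, or the origin of a listed thing).
The state is a dict: "t": time; "qpos": joint angles; "qvel": joint speeds; "joint_torque": joint torques, N m; "ee_pos": TCP position; "orientation": TCP orientation; "ft_force": force on the tool from outside, world axes, zero at the start; "moment": the same for the moment, N m; "width": finger opening in mm.
Only numpy, scipy, OpenCV 4.12 (cv2) and the standard library are available. Lean on these libraries where they do the work, as an engineer would, in place of code of your own. Each camera call takes 0.05 s, during which the arm holds its last target.

## Task

The light bar of the leaning bench lamp under the small shelf has been left between two of its height settings. Take hold of the light bar and draw the inner tube out along the leaning mast until the two orange sprung buttons pop out through the next holes up, so that the lamp is locked there; then let go. Do not knock over or push away the bottle, the screw jar and the tape roll standing beside the lamp.

Things in the scene. Friction and masses are not known exactly. Their poses are not given: they have to be found in the camera images.
- lamp_bar_center (a point): centre of the white flat-sided light bar atop the leaning telescopic mast: 110 mm along its y (level), 26 mm thick along its x (flat faces, to be gripped), 44 mm along its z. z is the mast axis, up out of the tube, leaning 0.52 rad (30 deg) from vertical to the robot's side; the bar moves only along z. Below it: a 32 mm black collar and the 22 mm steel inner tube.
- lamp_slide (a joint): m that the inner tube with the bar is drawn out, growing up the mast. Holes at 0, 0.050 and 0.100; stops at 0 and 0.115. It starts between the first two holes (0.012 to 0.036), so the next hole up is at 0.050, with 1.5 mm play either way. It slides with about 4 N of friction and stays where it is left; in a hole it is locked both ways and the pull rises sharply.
- button_left (a joint): orange sprung button, 10 mm across, on the +y side of the mast, carried by the inner tube: 0 = pressed in and hidden behind the tube wall, 0.009 m = fully out through a hole (it then stands 5 mm proud of the tube). Its spring pushes outward by itself with 3 to 5 N.
- button_right (a joint): the same sprung button on the -y side of the mast; 0 = pressed in, 0.009 m = fully out.
- lamp_hole_next (a point): point on the mast axis level with the next pair of holes (dark round spots 13 mm across on both sides of the 30 mm aluminium outer tube). It belongs to the lamp's foot, a grey plate 130 x 120 x 18 mm fixed to the bench. Its z axis is vertical; its -x axis is the way the mast leans.
- bottle_2_center (a point): centre of a white tablet bottle with a green label band, 38 mm across and 68 mm tall, standing loose on the bench to the left of the lamp's foot. Leave it alone.
- vial_7_center (a point): centre of a white screw jar, 39 mm across and 72 mm tall, standing loose to the right of the lamp's foot. Leave it alone.
- tape_roll_center (a point): centre of a roll of tape lying flat, 53 mm across and 18 mm high, loose on the bench in front of the lamp's foot. Leave it alone.
- shelf_front_edge (a point): middle of the lower front edge of a small fixed shelf that hangs over the lamp, so the bar cannot be reached straight down but only along the leaning mast. Board 200 mm deep (behind this edge) x 200 mm wide x 16 mm, underside 420 mm above the bench, on two 16 mm steel posts 185 mm behind the edge, 170 mm apart. -x points outward, the way the mast leans; it moves with the lamp's foot.

How it is judged:
By the outcome, as a careful person would: the job done as asked, in the order asked, and still so for the second after the job is handed in, with the robot touching nothing.
It also fails if it takes over 32 s, if anything falls off the work surface, if the arm or the gripper's body presses on something with over 40 N, if the wrist force passes 120 N, or if a joint passes its speed limit or range.

## Working session

There is one attempt and no reset: what is moved stays moved. The work goes in short steps, Python scripts to look and compute and a tool call to move; the robot and the scene stay as the last step left them, time stands still between calls to the robot, and variables do not carry over. Pictures are saved under pics/ and viewed, and the job is handed in when it is done.

Besides the shell and the picture viewer there is one more tool, called after "Call:" by a JSON object that holds its "name" and its "arguments", one argument or row to a line. apply_moves: Moves the arm, as the interface text tells. Its arguments: {"type":"object","properties":{"commands":{"type":"array","items":{"type":"array","items":{"type":"array","items":{"type":"number"}}}},"gripper":{"type":"number"}},"required":["commands"]}

```bash
mkdir -p pics
cat > h.py <<'E'
import numpy as np,cv2
from workcell import readout,viewer,workorder,models
def snap(n,f):
    im=viewer.get_image(n); cv2.imwrite('pics/'+f,im['color'][:,:,::-1]); return im
def proj(im,P):
    f=200/np.tan(np.radians(im['vertical_fov'])/2)
    K=np.array([[f,0,im['cx']],[0,f,im['cy']],[0,0,1]])
    return cv2.projectPoints(np.float64(P).reshape(-1,1,3),np.float64(im['rvec']),np.float64(im['tvec']),K,np.float64(im['D']))[0].reshape(-1,2)
E
python3 - <<'E'
from h import *
np.set_printoptions(precision=3,suppress=True)
for c in ['scene','side']:
    im=snap(c,c+'0.png')
    R=cv2.Rodrigues(np.float64(im['rvec']))[0]; print(c,-R.T@im['tvec'])
    for l in ['lamp_bar_center','lamp_hole_next','shelf_front_edge','bottle_2_center','vial_7_center','tape_roll_center','button_left']:
        for d in models.place_of(c,l)[:1]: print(l,np.array(d['position']),d['conf'],proj(im,d['position'])[0])
print(readout.get_obs())
E
```

```text
scene [-101.387  390.157 1055.038]
lamp_bar_center [472.9  52.7 222. ] 0.66 [321.409 247.049]
lamp_hole_next [540.4  46.3 101.1] 0.67 [310.169 258.436]
shelf_front_edge [464.7  59.3 419.7] 0.92 [319.02 186.22]
bottle_2_center [570.2 157.6  31. ] 0.88 [267.71  285.749]
vial_7_center [568.9 -75.   32.9] 0.51 [344.079 247.517]
tape_roll_center [469.   53.8 221.7] 0.74 [321.912 248.51 ]Traceback (most recent call last):
  File "<stdin>", line 7, in <module>
ValueError: it knows: bottle_2_center, lamp_bar_center, lamp_hole_next, shelf_front_edge, tape_roll_center, vial_7_center
```

Run:
```python
from h import *
np.set_printoptions(precision=3,suppress=True)
for c in ['scene','side','wrist']:
    im=snap(c,c+'1.png')
    R=cv2.Rodrigues(np.float64(im['rvec']))[0]; print(c,-R.T@im['tvec'],im['vertical_fov'])
    for l in ['lamp_bar_center','lamp_hole_next','shelf_front_edge','bottle_2_center','vial_7_center','tape_roll_center']:
        for d in models.place_of(c,l)[:2]: print(l,np.array(d['position']),d['conf'],proj(im,d['position'])[0])
print(readout.get_obs())
```

```text
scene [-101.387  390.157 1055.038] 45.25529893050013
lamp_bar_center [470.2  53.4 221.6] 0.85 [321.782 248.102]
lamp_hole_next [540.2  46.6 101.7] 0.66 [310.098 258.395]
lamp_hole_next [466.4  55.4 420.9] 0.38 [320.289 184.477]
shelf_front_edge [464.1  55.2 421.8] 0.69 [321.002 184.804]
shelf_front_edge [418.1  33.1   7.9] 0.62 [341.01  311.853]
bottle_2_center [570.7 155.3  32.9] 0.83 [268.345 284.793]
tape_roll_center [417.4  29.9   9.8] 0.86 [342.249 311.065]
side [ 595.9   -708.324  845.06 ] 53.592578532910004
lamp_bar_center [468.7  52.5 222.3] 0.66 [274.112 191.685]
lamp_hole_next [539.9  43.4  98.1] 0.63 [302.647 231.057]
shelf_front_edge [462.5  55.8 424.6] 0.96 [266.637 118.04 ]
bottle_2_center [565.1 157.4  31.4] 0.64 [313.798 220.46 ]
vial_7_center [566.2 -74.9  34.5] 0.75 [309.847 282.21 ]
tape_roll_center [415.8  30.4   5.9] 0.8 [258.216 255.923]
wrist [ 266.372 -569.815  385.933] 60.36769599384248
{'t': 1.4, 'qpos': array([-1.268,  0.423,  1.63 , -0.   ,  1.089, -0.019]), 'qvel': array([ 0.   , -0.001, -0.001,  0.   ,  0.   , -0.   ]), 'joint_torque': array([ -0.001, -54.457, -27.404,   0.064,   0.017,  -0.   ]), 'ee_pos': array([ 197.696, -592.898,  404.652]), 'orientation': array([ 2.047,  0.332, -2.047]), 'ft_force': array([ 0.183,  0.229, -0.396]), 'moment': array([-0.002, -0.009,  0.024]), 'width': 87.96997866053286}
```

View pics/scene0.png

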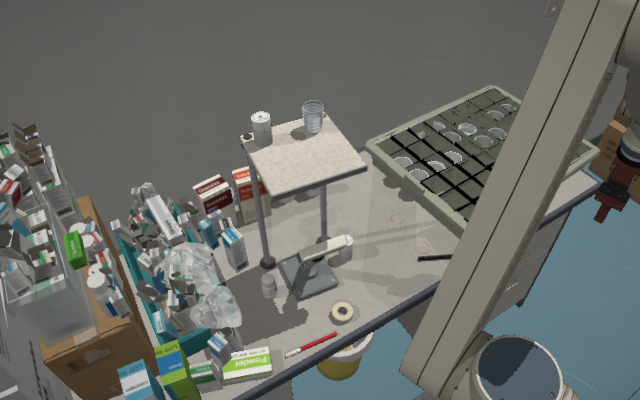

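View pics/side1.png

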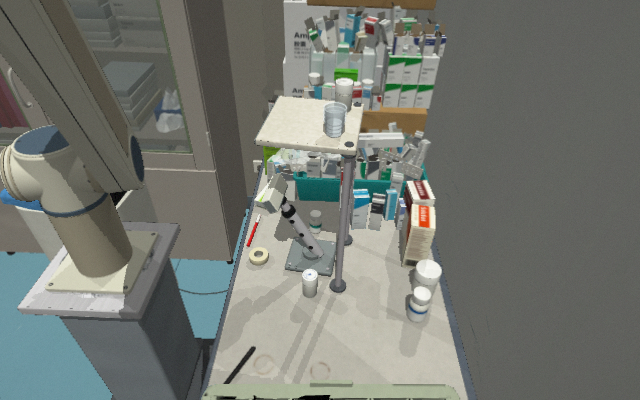

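Run:
```python
from h import *
np.set_printoptions(precision=3,suppress=True)
print(cv2.Rodrigues(np.array([2.047,.332,-2.047]))[0])
for c in ['scene','side']:
    im=viewer.get_image(c)['color']
    cr=im[215:330,235:375] if c=='scene' else im[90:310,230:370]
    cv2.imwrite(f'pics/{c}z.png',cv2.resize(cr[:,:,::-1],None,fx=5 if c=='scene' else 2.7,fy=5 if c=='scene' else 2.7,interpolation=cv2.INTER_CUBIC))
```

```text
[[ 0.     0.317 -0.949]
 [-0.001 -0.949 -0.317]
 [-1.     0.001  0.   ]]
```

View pics/scenez.png

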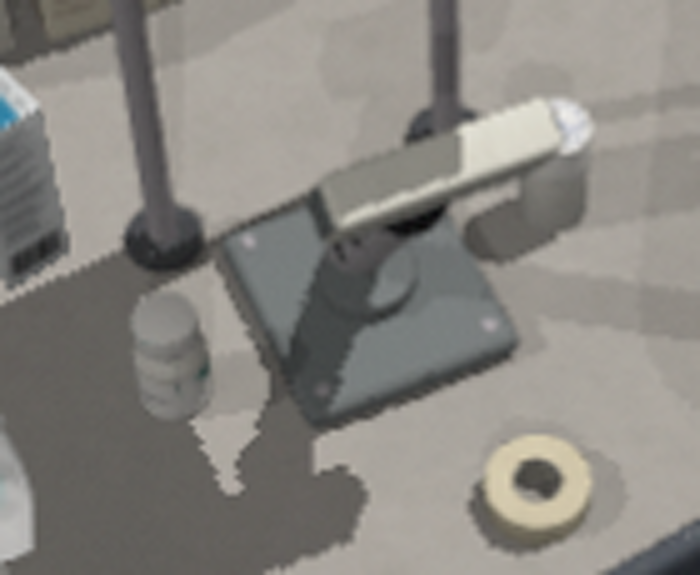

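View pics/sidez.png

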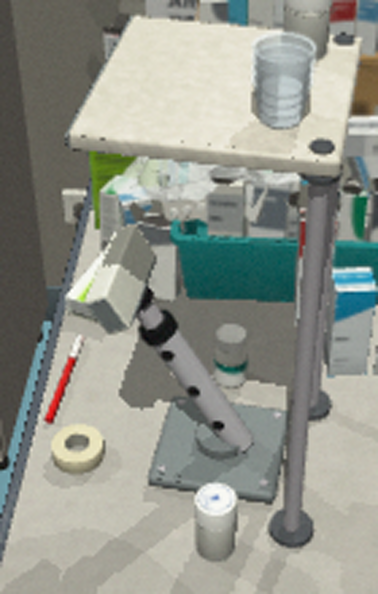

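View pics/wrist1.png

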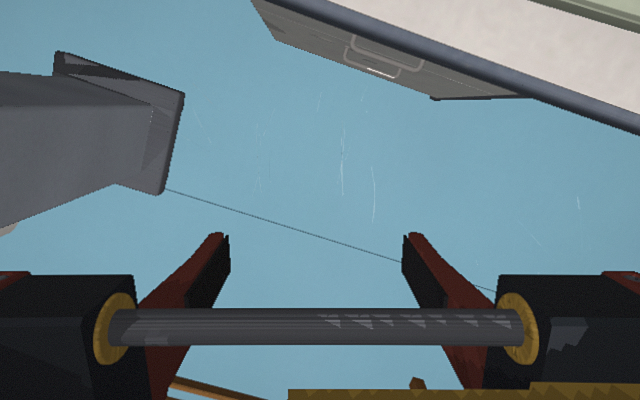

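Call:
{"name": "apply_moves", "arguments": {
  "commands": [
    [[0.022,0.055,0.005,0.14],[0.044,0.11,0.01,0.28],[0.066,0.165,0.015,0.42],[0.088,0.22,0.02,0.56],[0.11,0.275,0.03,0.7],[0.132,0.33,0.04,0.84],[0.154,0.385,0.045,0.98],[0.175,0.44,0.05,1.12]]
  ]
}}

```text
t: 2.5
ee_pos: [373.0, -151.1, 455.3]
orientation: [1.301, 1.146, -1.3]
ft_force: [1.0, 0.0, 0.1]
width: 88.0
```

Run:
```python
from h import *
np.set_printoptions(precision=3,suppress=True)
for c in ['scene','side','wrist']:
    im=snap(c,c+'2.png')
print(readout.get_obs())
```

```text
{'t': 2.65, 'qpos': array([-0.413,  0.014,  2.037,  0.   ,  1.09 , -0.29 ]), 'qvel': array([-0.074,  0.014, -0.003, -0.016, -0.002, -0.003]), 'joint_torque': array([  1.957, -28.837, -27.361,   0.289,   0.098,   0.01 ]), 'ee_pos': array([ 373.36 , -150.689,  455.14 ]), 'orientation': array([ 1.3  ,  1.147, -1.299]), 'ft_force': array([-0.794, -0.512,  0.255]), 'moment': array([-0.036, -0.036,  0.009]), 'width': 87.71240853362461}
```

View pics/scene2.png

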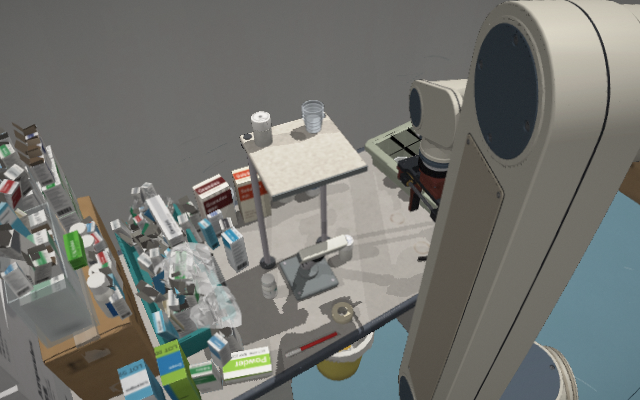

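View pics/side2.png

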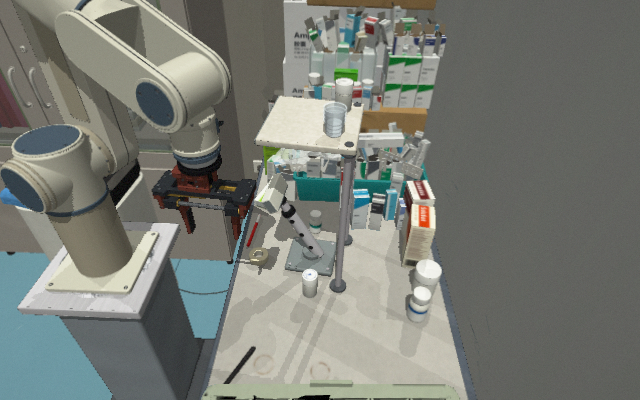

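View pics/wrist2.png

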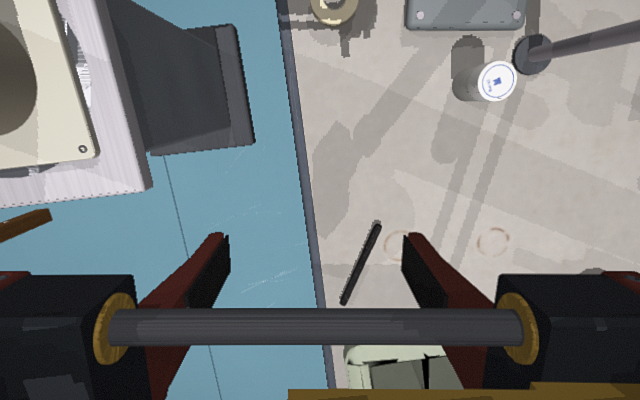

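Call:
{"name": "apply_moves", "arguments": {
  "commands": [
    [[0.012,-0.02,0.058,0],[0.025,-0.04,0.115,0],[0.037,-0.06,0.172,0],[0.05,-0.08,0.23,0],[0.062,-0.095,0.288,0],[0.075,-0.11,0.345,0],[0.088,-0.13,0.402,0],[0.1,-0.15,0.46,0]]
  ]
}}

```text
t: 3.65
ee_pos: [471.8, -305.0, 916.3]
orientation: [1.306, 1.143, -1.306]
ft_force: [1.3, -0.4, 0.4]
width: 87.9
```

Run:
```python
from h import *
np.set_printoptions(precision=3,suppress=True)
print(readout.get_obs())
im=viewer.get_image('side');
for n in range(0,1): print(im['cx'],im['cy'],proj(im,[[373,-150,455+k] for k in (0,50,100,150)]), proj(im,[[373+k,-150,575] for k in (-60,60)]))
```

```text
{'t': 3.65, 'qpos': array([-0.595,  0.186,  0.855, -0.   ,  2.1  , -0.463]), 'qvel': array([-0.149,  0.595, -1.693, -0.   ,  1.097, -0.144]), 'joint_torque': array([  0.825, -49.53 , -25.189,   0.035,  -1.145,   0.188]), 'ee_pos': array([ 471.811, -304.966,  916.323]), 'orientation': array([ 1.306,  1.143, -1.306]), 'ft_force': array([ 1.264, -0.381,  0.379]), 'moment': array([-0.127, -0.112, -0.043]), 'width': 87.87413423114243}
315.60718221235703 198.4446071994719 [[197.096 158.419]
 [191.674 133.083]
 [185.656 105.063]
 [178.931  73.888]] [[143.879  91.457]
 [222.252  94.506]]
```

Call:
{"name": "apply_moves", "arguments": {
  "commands": [
    [[0,0,0.06,0],[0,0,0.12,0],[0,0,0.18,0],[0,0,0.24,0],[0,0,0.3,0]]
  ]
}}

```text
t: 4.32
ee_pos: [415.7, -268.6, 1105.7]
orientation: [1.306, 1.158, -1.311]
ft_force: [-0.4, -0.2, 1.0]
width: 87.9
```

Run:
```python
from h import *
np.set_printoptions(precision=3,suppress=True)
o=readout.get_obs();print(o); print(cv2.Rodrigues(o['orientation'])[0])
```

```text
{'t': 4.325, 'qpos': array([-0.598,  0.38 ,  0.087,  0.002,  2.689, -0.464]), 'qvel': array([-0.   , -0.209,  0.002, -0.002,  0.023, -0.009]), 'joint_torque': array([  0.192, -41.474, -19.449,   0.043,  -0.151,   0.012]), 'ee_pos': array([ 415.716, -268.623, 1105.699]), 'orientation': array([ 1.306,  1.158, -1.311]), 'ft_force': array([-0.402, -0.164,  0.981]), 'moment': array([-0.023, -0.051, -0.046]), 'width': 87.94713838669298}
[[-0.011  0.991 -0.132]
 [ 0.008 -0.132 -0.991]
 [-1.    -0.012 -0.007]]
```

Call:
{"name": "apply_moves", "arguments": {
  "commands": [
    [[-0.05,0.03,0,0],[-0.1,0.06,0,0],[-0.15,0.09,0,0],[-0.2,0.12,0,0],[-0.25,0.16,0,0],[-0.25,0.16,0,0]]
  ]
}}

```text
t: 5.08
ee_pos: [158.3, -101.8, 1108.8]
orientation: [1.305, 1.148, -1.306]
ft_force: [0.4, 0.7, 0.3]
width: 87.7
```

Run:
```python
from h import *
np.set_printoptions(precision=3,suppress=True)
o=readout.get_obs();print(o['qpos'],o['qvel'],o['ee_pos']); print(cv2.Rodrigues(o['orientation'])[0])
```

```text
[-0.635 -0.229  0.771  0.     2.604 -0.503] [ 0.004  0.072  0.03  -0.    -0.04  -0.   ] [ 158.306 -101.769 1108.76 ]
[[-0.003  0.991 -0.131]
 [ 0.002 -0.131 -0.991]
 [-1.    -0.003 -0.002]]
```

Call:
{"name": "apply_moves", "arguments": {
  "commands": [
    [[0,0,0.05,0],[0,0,0.1,0],[0,0,0.15,0],[0,0,0.2,0]]
  ]
}}

```text
t: 5.58
ee_pos: [167.1, -106.7, 1154.9]
orientation: [1.304, 1.109, -1.29]
ft_force: [-0.4, 1.0, -0.6]
width: 87.6
```

Run:
```python
from h import *
np.set_printoptions(precision=3,suppress=True)
o=readout.get_obs();print(o['qpos'],o['qvel'],o['ee_pos']); print(cv2.Rodrigues(o['orientation'])[0])
```

```text
[-0.628 -0.132  0.549 -0.     2.689 -0.499] [ 0.015 -0.    -0.004  0.002  0.001  0.01 ] [ 167.085 -106.679 1154.891]
[[ 0.028  0.991 -0.13 ]
 [-0.021 -0.129 -0.991]
 [-0.999  0.031  0.017]]
```

Call:
{"name": "apply_moves", "arguments": {
  "commands": [
    [[0,0,-0.05,0],[0,0,-0.1,0]]
  ]
}}

```text
t: 5.82
ee_pos: [166.9, -106.4, 1053.1]
orientation: [1.303, 1.108, -1.29]
ft_force: [0.3, -0.7, 0.5]
width: 88.0
```

Run:
```python
from h import *
np.set_printoptions(precision=3,suppress=True)
o=readout.get_obs();print(o['qpos'],o['qvel'],o['ee_pos']); print(cv2.Rodrigues(o['orientation'])[0])
```

```text
[-0.628 -0.306  0.978 -0.     2.434 -0.499] [-0.002 -0.598  1.524 -0.    -0.911  0.002] [ 166.859 -106.416 1053.133]
[[ 0.029  0.991 -0.129]
 [-0.021 -0.129 -0.991]
 [-0.999  0.032  0.017]]
```

Call:
{"name": "apply_moves", "arguments": {
  "commands": [
    [[0,0,0.06,0],[0,0,0.12,0],[0,0,0.18,0]]
  ]
}}

```text
t: 6.2
ee_pos: [166.0, -105.2, 1168.8]
orientation: [1.302, 1.061, -1.271]
ft_force: [0.1, 0.3, -0.6]
width: 87.9
```

Call:
{"name": "apply_moves", "arguments": {
  "commands": [
    [[0,0,0.06,0]]
  ]
}}

```text
t: 6.32
ee_pos: [165.3, -104.4, 1178.6]
orientation: [1.301, 1.026, -1.258]
ft_force: [-0.1, -0.5, -1.1]
width: 87.8
```

```bash
cat > s.py <<'E'
from h import *
np.set_printoptions(precision=3,suppress=True)
o=readout.get_obs();print(o['t'],o['qpos'],o['qvel'],o['ee_pos']); print(cv2.Rodrigues(o['orientation'])[0],o['qpos'][[1,2,4]].sum()-np.pi)
E
python3 s.py
```

```text
6.325 [-0.623 -0.094  0.429 -0.002  2.689 -0.496] [ 0.016  0.14  -0.439 -0.007  0.     0.006] [ 165.285 -104.357 1178.593]
[[ 0.094  0.987 -0.132]
 [-0.069 -0.125 -0.99 ]
 [-0.993  0.102  0.056]] -0.11705676671696219
```

Call:
{"name": "apply_moves", "arguments": {
  "commands": [
    [[0,0,-0.02,-0.17],[0,0,-0.02,-0.34],[0,0,-0.02,-0.51],[0,0,0.0,-0.65]]
  ]
}}

```text
t: 6.82
ee_pos: [164.5, -104.2, 1173.5]
orientation: [1.708, 0.604, -1.731]
ft_force: [-8.8, 7.2, -0.7]
width: 87.7
```

Call:
{"name": "apply_moves", "arguments": {
  "commands": [
    [[-0.02,0.015,0.06,0]]
  ]
}}

```text
t: 6.95
ee_pos: [145.8, -94.6, 1181.5]
orientation: [1.706, 0.575, -1.701]
ft_force: [0.5, -0.6, 0.4]
width: 88.1
```

Call:
{"name": "apply_moves", "arguments": {
  "commands": [
    [[-0.02,0.015,0.06,0]]
  ]
}}

```text
t: 7.08
ee_pos: [120.6, -81.1, 1190.7]
orientation: [1.707, 0.535, -1.668]
ft_force: [-0.3, 0.8, -0.2]
width: 88.0
```

```bash
python3 s.py
```

```text
7.075 [-0.598 -0.145  0.416 -0.197  2.69  -0.01 ] [-0.116 -0.174 -0.179 -0.079 -0.002 -0.199] [ 120.637  -81.071 1190.685]
[[ 0.093  0.707 -0.701]
 [-0.167 -0.683 -0.711]
 [-0.981  0.184  0.054]] -0.18055934492885273
```

Call:
{"name": "apply_moves", "arguments": {
  "commands": [
    [[0,0,0.06,0]]
  ]
}}

```text
t: 7.2
ee_pos: [114.9, -80.9, 1202.1]
orientation: [1.708, 0.493, -1.638]
ft_force: [0.1, -0.2, 0.8]
width: 88.2
```

Call:
{"name": "apply_moves", "arguments": {
  "commands": [
    [[0,0,0.06,0]]
  ]
}}

```text
t: 7.32
ee_pos: [115.1, -83.8, 1210.7]
orientation: [1.705, 0.461, -1.617]
ft_force: [0.3, 0.5, 0.4]
width: 88.2
```

Call:
{"name": "apply_moves", "arguments": {
  "commands": [
    [[0,0,0.06,0]]
  ]
}}

```text
t: 7.45
ee_pos: [113.4, -84.6, 1218.8]
orientation: [1.701, 0.427, -1.594]
ft_force: [-0.3, 0.8, 1.1]
width: 87.6
```

```bash
python3 s.py
```

```text
7.45 [-0.636 -0.082  0.238 -0.229  2.689 -0.084] [-0.045  0.161 -0.455 -0.109  0.001 -0.169] [ 113.45   -84.629 1218.795]
[[ 0.167  0.691 -0.703]
 [-0.247 -0.661 -0.708]
 [-0.955  0.292  0.06 ]] -0.29658441579076156
```

Call:
{"name": "apply_moves", "arguments": {
  "commands": [
    [[-0.015,0.01,0.055,0]]
  ]
}}

```text
t: 7.58
ee_pos: [99.2, -76.6, 1224.0]
orientation: [1.696, 0.398, -1.576]
ft_force: [-0.4, 0.9, 0.1]
width: 87.8
```

Call:
{"name": "apply_moves", "arguments": {
  "commands": [
    [[-0.015,0.01,0.055,0]]
  ]
}}

```text
t: 7.7
ee_pos: [81.7, -65.6, 1229.7]
orientation: [1.692, 0.363, -1.554]
ft_force: [-0.2, -0.2, 0.3]
width: 88.0
```

Call:
{"name": "apply_moves", "arguments": {
  "commands": [
    [[-0.015,0.01,0.055,0]]
  ]
}}

```text
t: 7.82
ee_pos: [67.2, -55.8, 1234.5]
orientation: [1.685, 0.331, -1.535]
ft_force: [-0.6, -0.6, 0.2]
width: 87.9
```

```bash
python3 s.py
```

```text
7.825 [-0.662 -0.113  0.166 -0.265  2.689 -0.151] [-0.01  -0.063 -0.2   -0.154 -0.003 -0.174] [  67.178  -55.815 1234.544]
[[ 0.224  0.671 -0.707]
 [-0.32  -0.635 -0.703]
 [-0.92   0.384  0.072]] -0.39936530010967886
```

Call:
{"name": "apply_moves", "arguments": {
  "commands": [
    [[-0.01,0.007,0.055,0]]
  ]
}}

```text
t: 7.95
ee_pos: [58.5, -47.9, 1239.6]
orientation: [1.678, 0.297, -1.519]
ft_force: [-0.3, 0.9, 0.2]
width: 88.1
```

Call:
{"name": "apply_moves", "arguments": {
  "commands": [
    [[-0.015,0.01,0.055,0]]
  ]
}}

```text
t: 8.07
ee_pos: [55.0, -42.0, 1241.3]
orientation: [1.672, 0.284, -1.517]
ft_force: [0.6, 0.5, 0.5]
width: 88.2
```

```bash
python3 s.py
```

```text
8.075 [-0.364 -0.107  0.116 -0.601  2.689 -0.186] [ 1.718  0.023 -0.089 -1.814 -0.002 -0.124] [  55.008  -41.976 1241.32 ]
[[ 0.242  0.659 -0.712]
 [-0.357 -0.622 -0.697]
 [-0.902  0.423  0.084]] -0.44403280273367196
```

```bash
cat > ov.py <<'E'
from h import *
def model(hx,hy,psi,bar=None):
    Rz=np.array([[np.cos(psi),-np.sin(psi),0],[np.sin(psi),np.cos(psi),0],[0,0,1]])
    return lambda p: np.array([hx,hy,0])+ (Rz@np.atleast_2d(p).T).T
E
python3 - <<'E'
from ov import *
ims={c:viewer.get_image(c) for c in ['scene','side']}
H=(540,45.5)
for c,im in ims.items():
    a=cv2.imread(f'pics/{c}0.png' if c=='scene' else 'pics/side0.png')
    s=3; x0,y0=(230,90) if c=='scene' else (230,80); 
    out=cv2.resize(a[y0:y0+200 if c=='scene' else y0+220,x0:x0+150],None,fx=s,fy=s,interpolation=cv2.INTER_CUBIC)
    for psi,col in ((-.125,(0,0,255)),(-.06,(0,255,0)),(-.19,(255,0,0))):
        M=model(*H,psi)
        for z in (420,436):
            e=-77
            q=proj(im,M([[e,-100,z],[e,100,z],[e+200,100,z],[e+200,-100,z]]))
            cv2.polylines(out,[np.int32((q-[x0,y0])*s)],True,col,1)
    cv2.imwrite(f'pics/ov_{c}.png',out)
E
```

```text
[ WARN:0@3.509] global loadsave.cpp:275 findDecoder imread_('pics/side0.png'): can't open/read file: check file path/integrity
Traceback (most recent call last):
TypeError: 'NoneType' object is not subscriptable
```

View pics/ov_scene.png

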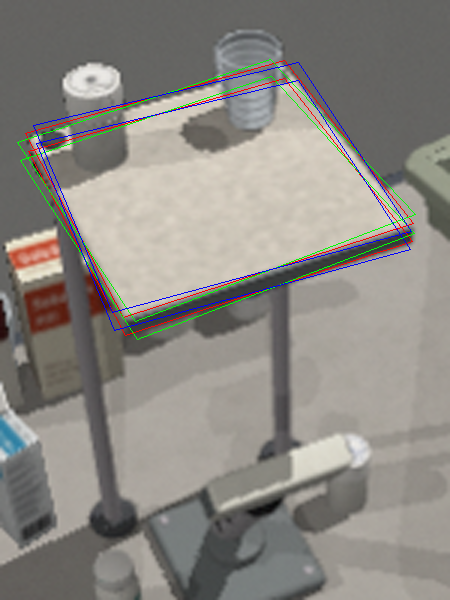

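Call:
{"name": "apply_moves", "arguments": {
  "commands": [
    [[0.02,0.0,-0.05,0],[0.05,0.01,-0.09,0.06],[0.09,0.025,-0.12,0.16],[0.13,0.04,-0.15,0.26],[0.17,0.055,-0.18,0.36],[0.21,0.07,-0.21,0.46],[0.245,0.085,-0.24,0.56],[0.275,0.1,-0.27,0.635]]
  ]
}}

```text
t: 9.18
ee_pos: [334.8, 56.2, 969.1]
orientation: [1.392, 0.746, -1.035]
ft_force: [0.4, -0.5, 0.9]
width: 87.9
```

```bash
python3 s.py
```

```text
9.175 [ 0.214 -0.256  1.186 -0.23   1.824  0.251] [ 0.144  0.166  0.451  0.225 -0.687 -0.19 ] [334.758  56.181 969.06 ]
[[ 0.401  0.903 -0.155]
 [-0.139 -0.107 -0.985]
 [-0.905  0.416  0.082]] -0.3873527214917276
```

```bash
cat > wp.py <<'E'
from h import *
np.set_printoptions(precision=1,suppress=True)
def plan(R,bar=np.array([470,53.5,222.]),psi=-.12,a=-8,dy=-33,edge=-6.5):
    c,s=np.cos(psi),np.sin(psi)
    fx=np.array([c,s,0]);fy=np.array([-s,c,0]);m=-.5*fx+np.array([0,0,.866])
    G=bar+a*m+dy*fy
    grasp=G-163*R[:,0]
    def clear(T,n):
        # body pts relative to shelf corner in foot frame (x beyond edge, z vs 420)
        best=1e9
        for u in np.linspace(20,102,12):
            for v in np.linspace(-89,89,10):
                for w in (-37.5,37.5):
                    p=T+u*R[:,0]+v*R[:,1]+w*R[:,2]
                    dx=edge-(p-bar)@fx; dz=max(420-p[2],p[2]-436)
                    best=min(best,max(dx,dz))
        p=T-130*R[:,0]
        dx=edge-(p-bar)@fx; 
        tip=T+182*R[:,0]
        print(n,T,'body clear',round(best,1),'wristctr dx',round(dx,1),p[2].round(),'tip in bar frame: ',np.array([(tip-bar)@(0.866*fx+np.array([0,0,.5])),(tip-bar)@fy,(tip-bar)@m]))
    return grasp,m,clear
if __name__=='__main__':
    R=cv2.Rodrigues(readout.get_obs()['orientation'])[0]
    g,m,cl=plan(R)
    off=-22*R[:,1]
    cl(g,'grasp')
    cl(g+off,'off')
    for b in (30,50,60,80,100,130): cl(g+off-b*R[:,0],f'back{b}')
    for t in (14,25,38,42): cl(g+t*m,f'pull{t}')
    cl(g+38*m+off,'rel'); cl(g+38*m+off-60*R[:,0],'relback'); cl(g+38*m+off-100*R[:,0],'relback')
E
python3 wp.py
```

```text
grasp [404.6  42.9 362.7] body clear 35.3 wristctr dx 111.1 480.0 tip in bar frame:  [ -1.8 -34.7 -26.8]
off [384.8  45.2 353.5] body clear 44.5 wristctr dx 131.1 471.0 tip in bar frame:  [-23.7 -34.7 -24.8]
back30 [372.7  49.4 380.7] body clear 17.3 wristctr dx 143.5 498.0 tip in bar frame:  [-20.9 -32.    5. ]
back50 [364.7  52.2 398.8] body clear 6.9 wristctr dx 151.8 516.0 tip in bar frame:  [-19.  -30.3  24.8]
back60 [360.7  53.5 407.8] body clear 8.0 wristctr dx 156.0 526.0 tip in bar frame:  [-18.1 -29.4  34.7]
back80 [352.7  56.3 425.9] body clear 7.0 wristctr dx 164.2 544.0 tip in bar frame:  [-16.2 -27.6  54.6]
back100 [344.7  59.1 444. ] body clear 7.3 wristctr dx 172.5 562.0 tip in bar frame:  [-14.3 -25.8  74.4]
back130 [332.6  63.2 471.2] body clear 7.2 wristctr dx 185.0 589.0 tip in bar frame:  [-11.5 -23.1 104.1]
pull14 [397.7  43.7 374.8] body clear 23.2 wristctr dx 118.1 492.0 tip in bar frame:  [ -1.8 -34.7 -12.8]
pull25 [392.2  44.4 384.3] body clear 13.7 wristctr dx 123.6 502.0 tip in bar frame:  [ -1.8 -34.7  -1.8]
pull38 [385.8  45.1 395.6] body clear 2.4 wristctr dx 130.1 513.0 tip in bar frame:  [ -1.8 -34.7  11.2]
pull42 [383.8  45.4 399. ] body clear -1.1 wristctr dx 132.1 517.0 tip in bar frame:  [ -1.8 -34.7  15.2]
rel [365.9  47.5 386.4] body clear 11.6 wristctr dx 150.1 504.0 tip in bar frame:  [-23.7 -34.7  13.2]
relback [341.8  55.8 440.7] body clear 10.6 wristctr dx 175.0 558.0 tip in bar frame:  [-18.1 -29.4  72.7]
relback [325.8  61.4 477. ] body clear 13.0 wristctr dx 191.5 595.0 tip in bar frame:  [-14.3 -25.8 112.4]
```

Call:
{"name": "apply_moves", "arguments": {
  "commands": [
    [[0,0,-0.062,0],[0,0,-0.124,0],[0,0,-0.186,0],[0,0.0,-0.248,0],[0,0,-0.31,0],[0,0,-0.372,0],[0,0,-0.434,0],[0,0.0,-0.496,0]]
  ]
}}

```text
t: 10.18
ee_pos: [332.7, 55.2, 472.9]
orientation: [1.398, 0.74, -1.04]
ft_force: [0.9, 0.2, 0.1]
width: 87.6
```

```bash
python3 - <<'E'
from h import *
np.set_printoptions(precision=3,suppress=True)
for c in ['scene','side','wrist']: 
    im=snap(c,c+'3.png')
    for d in models.place_of(c,'lamp_bar_center')[:1]: print(c,np.array(d['position']),d['conf'])
E
python3 s.py; python3 wp.py|head -3
```

```text
scene [468.9  53.7 223.2] 0.97
side [470.1  51.7 222.6] 0.68
wrist [469.   51.4 223.4] 0.83
10.475 [ 0.217 -0.211  2.206 -0.324  0.788  0.547] [ 0.012 -0.01  -0.006 -0.011 -0.007  0.005] [334.585  56.58  477.45 ]
[[ 0.406  0.9   -0.158]
 [-0.142 -0.109 -0.984]
 [-0.903  0.422  0.083]] -0.3584083845083601
grasp [403.8  43.3 362.2] body clear 35.2 wristctr dx 112.6 480.0 tip in bar frame:  [ -1.7 -34.7 -26.8]
off [384.   45.7 352.9] body clear 44.4 wristctr dx 132.6 470.0 tip in bar frame:  [-23.6 -34.7 -24.9]
back30 [371.8  50.  380. ] body clear 17.4 wristctr dx 145.2 497.0 tip in bar frame:  [-21.  -32.    4.8]
```

View pics/side3.png

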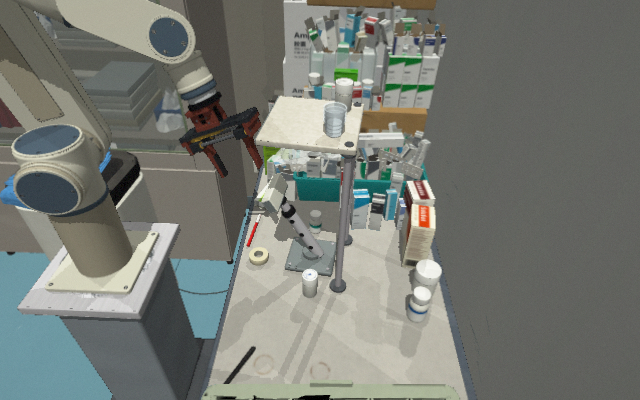

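View pics/wrist3.png

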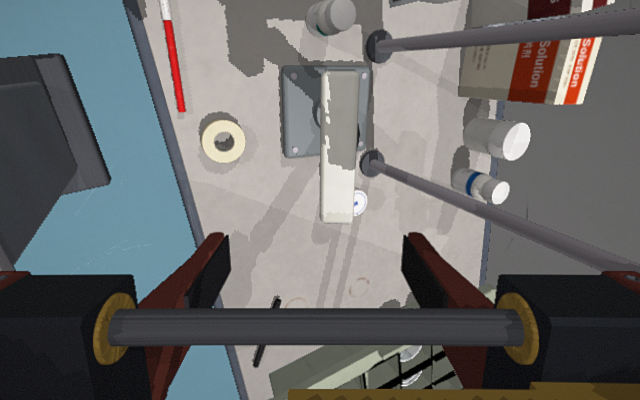

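Call:
{"name": "apply_moves", "arguments": {
  "commands": [
    [[0.013,-0.001,-0.038,0],[0.026,-0.003,-0.076,0],[0.034,-0.005,-0.094,0],[0.034,-0.005,-0.094,0]]
  ]
}}

```text
t: 10.98
ee_pos: [368.8, 51.9, 381.9]
orientation: [1.391, 0.74, -1.034]
ft_force: [-1.5, -0.5, -0.1]
width: 87.8
```

```bash
python3 - <<'E'
from h import *
for c in ['scene','side','wrist']: snap(c,c+'4.png')
E
python3 s.py; python3 wp.py|head -1; python3 -c "
import cv2
a=cv2.imread('pics/side4.png')[80:260,190:390];cv2.imwrite('pics/s4z.png',cv2.resize(a,None,fx=3,fy=3))"
```

```text
11.125 [ 0.182  0.017  2.272 -0.457  0.504  0.684] [ 0.003 -0.006  0.012 -0.005 -0.007  0.002] [368.117  52.106 382.633]
[[ 0.406  0.9   -0.156]
 [-0.142 -0.107 -0.984]
 [-0.903  0.422  0.085]] -0.3479802578482545
grasp [403.9  43.4 362.2] body clear 35.1 wristctr dx 112.6 480.0 tip in bar frame:  [ -1.7 -34.8 -26.8]
```

View pics/s4z.png

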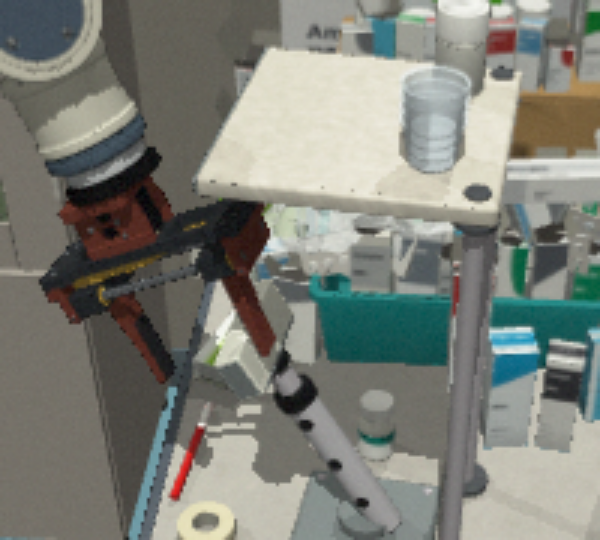

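View pics/wrist4.png

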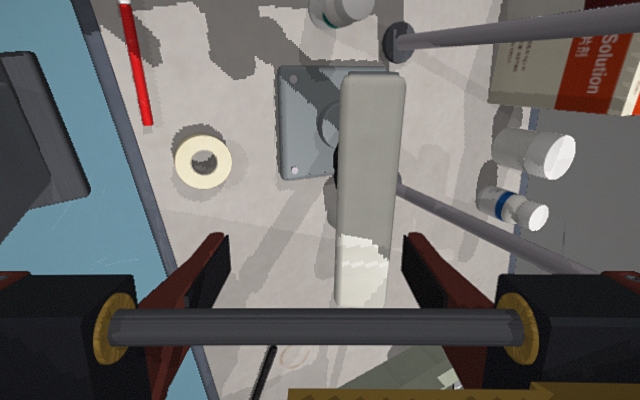

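Call:
{"name": "apply_moves", "arguments": {
  "commands": [
    [[0.009,-0.002,-0.006,0],[0.018,-0.005,-0.013,0],[0.028,-0.007,-0.019,0],[0.038,-0.009,-0.025,0],[0.038,-0.009,-0.025,0]]
  ]
}}

```text
t: 11.75
ee_pos: [406.1, 42.8, 355.2]
orientation: [1.389, 0.742, -1.036]
ft_force: [0.4, 0.2, -1.0]
width: 87.4
```

```bash
python3 - <<'E'
from h import *
for c in ['side','wrist']: snap(c,c+'5.png')
E
python3 s.py; python3 wp.py|head -1; python3 -c "
import cv2
a=cv2.imread('pics/side5.png')[80:260,190:390];cv2.imwrite('pics/s5z.png',cv2.resize(a,None,fx=3,fy=3))"
```

```text
11.85 [ 0.138  0.131  2.232 -0.493  0.428  0.691] [ 0.006 -0.013  0.005  0.     0.002  0.002] [405.364  42.932 355.521]
[[ 0.402  0.902 -0.155]
 [-0.143 -0.106 -0.984]
 [-0.904  0.418  0.086]] -0.3504882858949303
grasp [404.5  43.5 362.5] body clear 35.2 wristctr dx 111.5 480.0 tip in bar frame:  [ -1.7 -34.8 -26.8]
```

View pics/s5z.png

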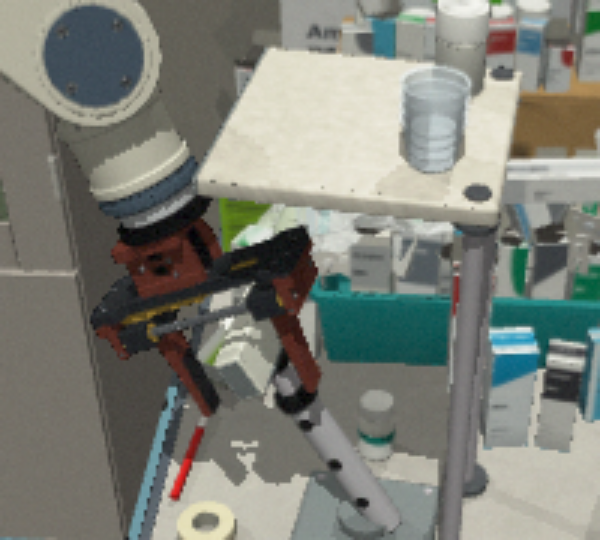

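View pics/wrist5.png

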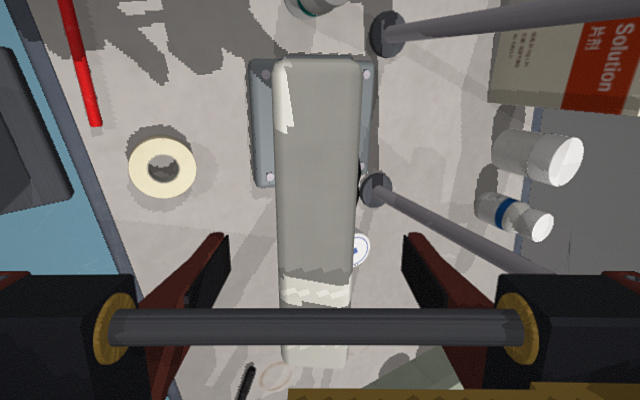

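Call:
{"name": "apply_moves", "arguments": {
  "commands": [
    [[0,0,0,0],[0,0,0,0],[0,0,0,0],[0,0,0,0],[0,0,0,0],[0,0,0,0]]
  ],
  "gripper": 0.015
}}

```text
t: 12.6
ee_pos: [405.4, 43.0, 355.9]
orientation: [1.39, 0.742, -1.034]
ft_force: [0.9, -1.0, 1.5]
width: 31.3
```

```bash
python3 s.py; python3 -c "
from h import *
o=readout.get_obs();print(o['ft_force'],o['moment'],o['width'])"
```

```text
12.6 [ 0.138  0.131  2.232 -0.494  0.428  0.691] [-0.003  0.    -0.002 -0.008 -0.02   0.   ] [405.389  43.012 355.858]
[[ 0.403  0.902 -0.155]
 [-0.142 -0.106 -0.984]
 [-0.904  0.419  0.086]] -0.35153064085907726
[ 0.91545291 -1.00276157  1.48715424] [-0.09770486 -0.19582121 -0.0275799 ] 31.321915017305788
```

Call:
{"name": "apply_moves", "arguments": {
  "commands": [
    [[0,0,0,0],[-0.0015,0.0002,0.0026,0],[-0.003,0.0004,0.0052,0],[-0.0045,0.0005,0.0078,0],[-0.006,0.0007,0.0104,0]]
  ]
}}

```text
t: 13.22
ee_pos: [400.1, 43.7, 366.5]
orientation: [1.391, 0.741, -1.033]
ft_force: [7.5, -3.0, -8.8]
width: 28.7
```

```bash
python3 s.py; python3 -c "
from h import *
o=readout.get_obs();print(o['ft_force'],o['moment'],o['width'])
for c in ['scene','wrist','side']:
  snap(c,c+'6.png')
  print([np.array(d['position']) for d in models.place_of(c,'lamp_bar_center')[:1]])
a=cv2.imread('pics/side6.png')[80:260,190:390];cv2.imwrite('pics/s6z.png',cv2.resize(a,None,fx=3,fy=3))"
```

```text
13.225 [ 0.142  0.1    2.232 -0.468  0.453  0.666] [ 0.01  -0.06   0.003  0.047  0.054 -0.048] [400.137  43.68  366.461]
[[ 0.405  0.901 -0.155]
 [-0.142 -0.106 -0.984]
 [-0.903  0.42   0.085]] -0.3554192779379548
[ 7.5186985  -3.02363606 -8.76120235] [-0.42912985 -1.38275206 -0.2097402 ] 28.710082786813917
[array([463.1,  54.2, 230.7])]
[]
[array([464.1,  51.2, 231.3])]
```

View pics/s6z.png

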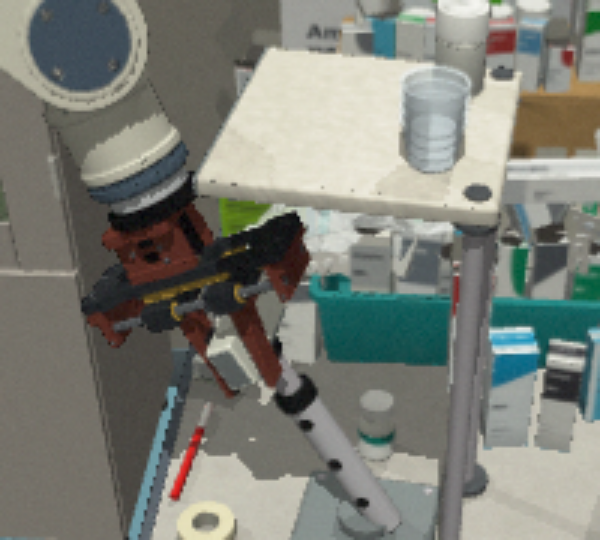

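Call:
{"name": "apply_moves", "arguments": {
  "commands": [
    [[-0.001,0.0001,0.0017,0],[-0.002,0.0002,0.0035,0],[-0.0025,0.0003,0.0043,0]]
  ]
}}

```text
t: 13.9
ee_pos: [397.6, 44.0, 370.9]
orientation: [1.39, 0.741, -1.033]
ft_force: [8.4, -3.9, -4.3]
width: 28.9
```

Call:
{"name": "apply_moves", "arguments": {
  "commands": [
    [[-0.001,0.0001,0.0017,0],[-0.002,0.0002,0.0035,0],[-0.0025,0.0003,0.0043,0]]
  ]
}}

```text
t: 14.28
ee_pos: [395.1, 44.3, 375.2]
orientation: [1.39, 0.741, -1.033]
ft_force: [9.2, -4.4, -5.7]
width: 29.3
```

Call:
{"name": "apply_moves", "arguments": {
  "commands": [
    [[-0.001,0.0001,0.0017,0],[-0.002,0.0002,0.0035,0],[-0.002,0.0002,0.0035,0]]
  ]
}}

```text
t: 14.65
ee_pos: [393.1, 44.6, 378.8]
orientation: [1.391, 0.741, -1.032]
ft_force: [5.5, -2.5, -1.2]
width: 28.8
```

```bash
cat > look.py <<'E'
import sys
from h import *
n=sys.argv[1]
o=readout.get_obs();print(o['t'],o['ft_force'],o['moment'],o['width'],o['ee_pos'])
for c in ['scene','side']:
  snap(c,c+n+'.png')
  print([np.array(d['position']) for d in models.place_of(c,'lamp_bar_center')[:1]])
a=cv2.imread(f'pics/side{n}.png')[150:250,250:350];cv2.imwrite(f'pics/s{n}z.png',cv2.resize(a,None,fx=6,fy=6,interpolation=cv2.INTER_CUBIC))
E
python3 look.py 7
```

```text
14.65 [ 5.54933549 -2.52391893 -1.15905474] [-0.50818113 -1.5507888  -0.19195426] 28.82639191645132 [393.07847124  44.57724249 378.79417469]
[array([458.2,  54.9, 243.2])]
[array([457.8,  54.3, 245.7])]
```

View pics/s7z.png

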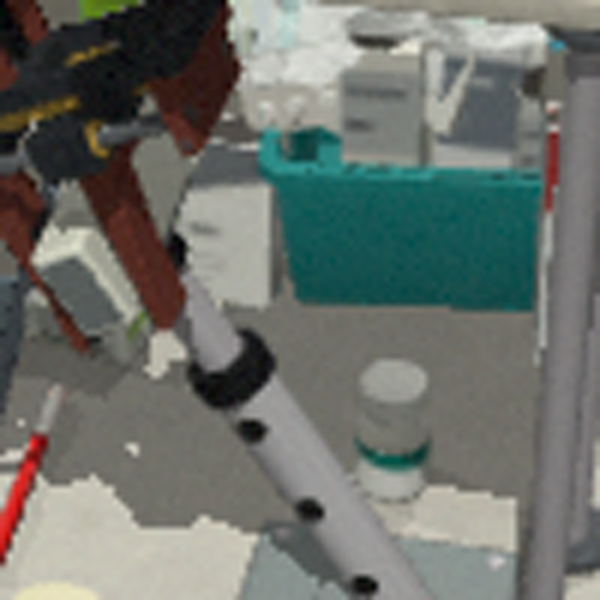

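Call:
{"name": "apply_moves", "arguments": {
  "commands": [
    [[-0.0008,0.0001,0.0013,0],[-0.0015,0.0002,0.0026,0],[-0.0015,0.0002,0.0026,0]]
  ]
}}

```text
t: 15.22
ee_pos: [391.6, 44.8, 381.4]
orientation: [1.39, 0.741, -1.032]
ft_force: [5.1, -3.1, -0.7]
width: 28.5
```

Call:
{"name": "apply_moves", "arguments": {
  "commands": [
    [[-0.0008,0.0001,0.0013,0],[-0.0015,0.0002,0.0026,0],[-0.0015,0.0002,0.0026,0]]
  ]
}}

```text
t: 15.6
ee_pos: [390.0, 45.0, 384.1]
orientation: [1.39, 0.74, -1.032]
ft_force: [3.3, -3.1, 2.2]
width: 28.8
```

```bash
python3 look.py 8
```

```text
15.6 [ 3.2964513  -3.09331042  2.16959885] [-0.55156924 -1.53021686 -0.19064825] 28.808809725503387 [389.97175506  44.95731753 384.13886191]
[array([453.6,  53.2, 251.5])]
[array([455.1,  56.4, 250.1])]
```

View pics/s8z.png

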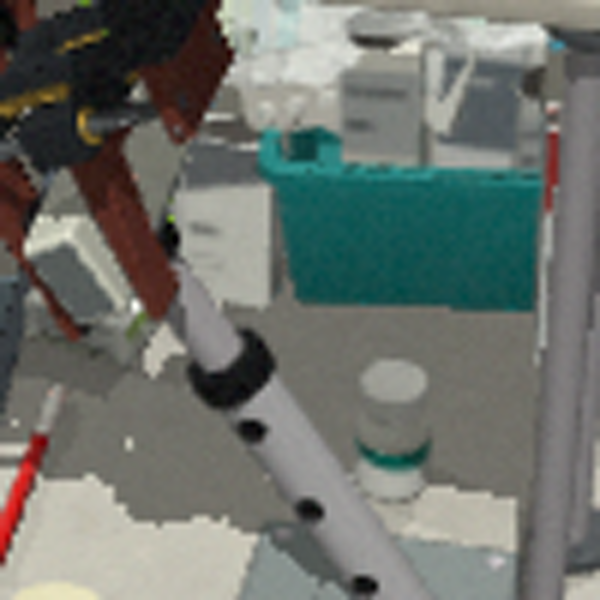

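Call:
{"name": "apply_moves", "arguments": {
  "commands": [
    [[-0.0005,0.0001,0.0009,0],[-0.001,0.0001,0.0017,0],[-0.001,0.0001,0.0017,0]]
  ]
}}

```text
t: 16.18
ee_pos: [388.8, 45.1, 386.2]
orientation: [1.391, 0.74, -1.032]
ft_force: [-3.1, -0.8, 13.4]
width: 28.9
```

Call:
{"name": "apply_moves", "arguments": {
  "commands": [
    [[-0.0005,0.0001,0.0009,0],[-0.001,0.0001,0.0017,0],[-0.001,0.0001,0.0017,0]]
  ]
}}

```text
t: 16.55
ee_pos: [388.0, 45.2, 387.5]
orientation: [1.391, 0.741, -1.032]
ft_force: [5.7, -2.8, 1.0]
width: 28.8
```

```bash
python3 look.py 9
```

```text
16.55 [ 5.72306572 -2.77413902  0.98758914] [-0.62069869 -1.74232227 -0.1440737 ] 28.781522561562493 [388.04942365  45.18445635 387.45337108]
[array([450.5,  58.2, 256.8])]
[array([449.4,  56.3, 252. ])]
```

View pics/s9z.png

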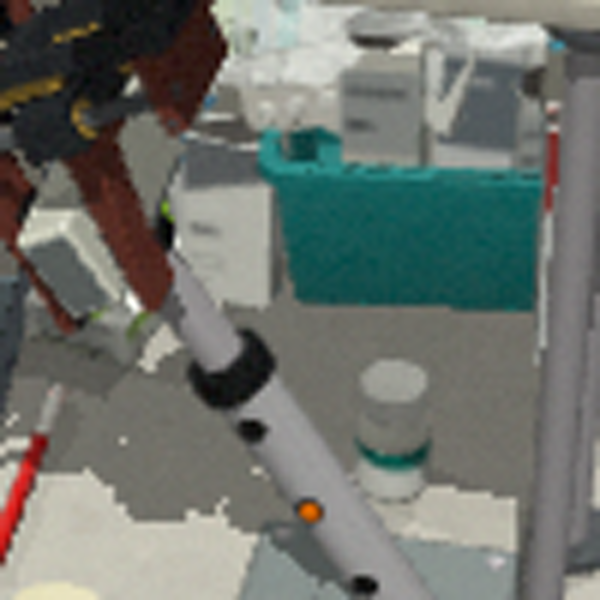

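Call:
{"name": "apply_moves", "arguments": {
  "commands": [
    [[-0.0005,0.0001,0.0009,0],[-0.001,0.0001,0.0017,0]]
  ]
}}

```text
t: 17.0
ee_pos: [387.2, 45.3, 389.1]
orientation: [1.391, 0.741, -1.032]
ft_force: [8.8, -3.2, -2.9]
width: 28.6
```

Call:
{"name": "apply_moves", "arguments": {
  "commands": [
    [[-0.0005,0.0001,0.0009,0],[-0.0007,0.0001,0.0013,0]]
  ]
}}

```text
t: 17.25
ee_pos: [386.6, 45.4, 390.0]
orientation: [1.39, 0.741, -1.032]
ft_force: [18.2, -5.1, -16.0]
width: 28.7
```

```bash
python3 look.py 10; python3 -c "
import cv2
a=cv2.imread('pics/scene10.png')[225:325,260:360];cv2.imwrite('pics/sc10z.png',cv2.resize(a,None,fx=6,fy=6,interpolation=cv2.INTER_CUBIC))"
```

```text
17.25 [ 18.23595729  -5.09276279 -15.96292474] [-0.62260078 -2.35444328 -0.06047587] 28.69420098768532 [386.64799989  45.36593766 389.95349596]
[array([451.7,  53. , 256.5])]
[array([448.3,  52.8, 257.6])]
```

View pics/s10z.png

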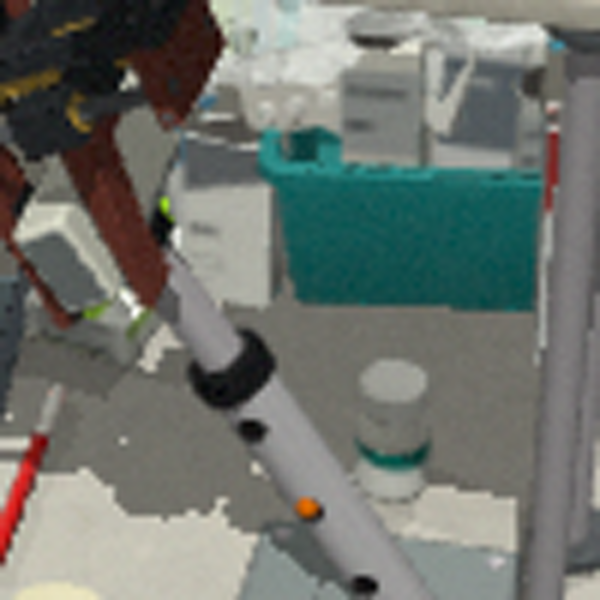

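View pics/sc10z.png

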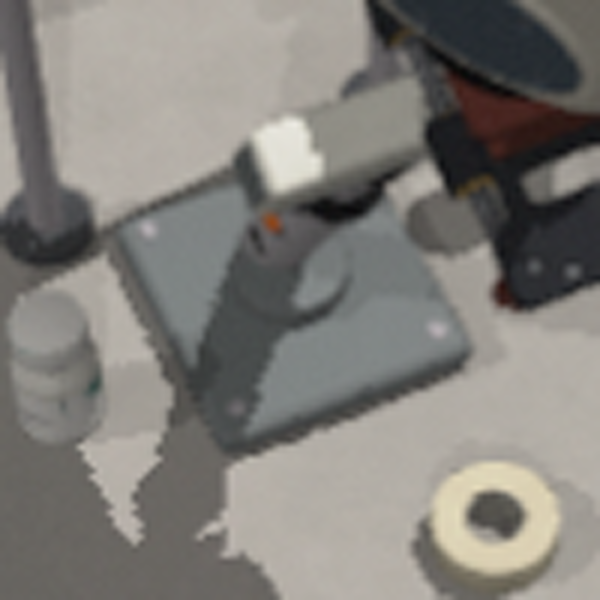

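Call:
{"name": "apply_moves", "arguments": {
  "commands": [
    [[0.0008,0,-0.0014,0],[0.0008,0,-0.0014,0]]
  ]
}}

```text
t: 17.7
ee_pos: [387.3, 45.3, 388.9]
orientation: [1.39, 0.741, -1.032]
ft_force: [7.9, -4.3, -2.4]
width: 28.8
```

Call:
{"name": "apply_moves", "arguments": {
  "commands": [
    [[0,0,0,0],[0,0,0,0],[0,0,0,0],[0,0,0,0],[0,0,0,0],[0,0,0,0],[0,0,0,0]]
  ],
  "gripper": 0.0878
}}

```text
t: 18.58
ee_pos: [386.5, 45.3, 388.6]
orientation: [1.39, 0.742, -1.035]
ft_force: [0.8, -0.2, -0.7]
width: 87.7
```

Call:
{"name": "apply_moves", "arguments": {
  "commands": [
    [[-0.011,0.001,-0.005,0],[-0.022,0.003,-0.01,0],[-0.03,0.006,0.008,0],[-0.042,0.01,0.035,0],[-0.058,0.015,0.071,0],[-0.07,0.019,0.098,0],[-0.09,0.025,0.13,0],[-0.09,0.025,0.13,0]]
  ]
}}

```text
t: 19.58
ee_pos: [295.6, 70.5, 519.9]
orientation: [1.392, 0.74, -1.03]
ft_force: [0.5, 0.6, -0.2]
width: 87.9
```

```bash
python3 look.py 11; python3 -c "
from h import *
a=cv2.imread('pics/scene11.png')[225:325,260:360];cv2.imwrite('pics/sc11z.png',cv2.resize(a,None,fx=6,fy=6,interpolation=cv2.INTER_CUBIC))
for l in ['bottle_2_center','vial_7_center','tape_roll_center']:
  for c in ['scene','side']: print(l,[d['position'] for d in models.place_of(c,l)[:1]])"
```

```text
19.575 [ 0.50108413  0.61150941 -0.15889514] [ 0.04463653  0.09529017 -0.02703048] 87.92776062323037 [295.5566419   70.54628448 519.93041446]
[array([451. ,  55.3, 254.4])]
[array([450.3,  56.3, 256.4])]
bottle_2_center [[569.9, 158.2, 36.1]]
bottle_2_center [[567.3, 151.9, 35.8]]
vial_7_center [[418.3, 31.0, 7.8]]
vial_7_center [[567.9, -77.3, 37.0]]
tape_roll_center [[415.0, 33.9, 11.0]]
tape_roll_center [[413.1, 27.3, 10.0]]
```

View pics/side11.png

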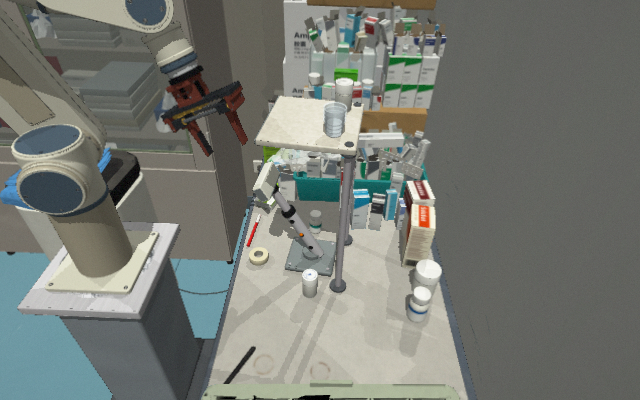

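View pics/sc11z.png

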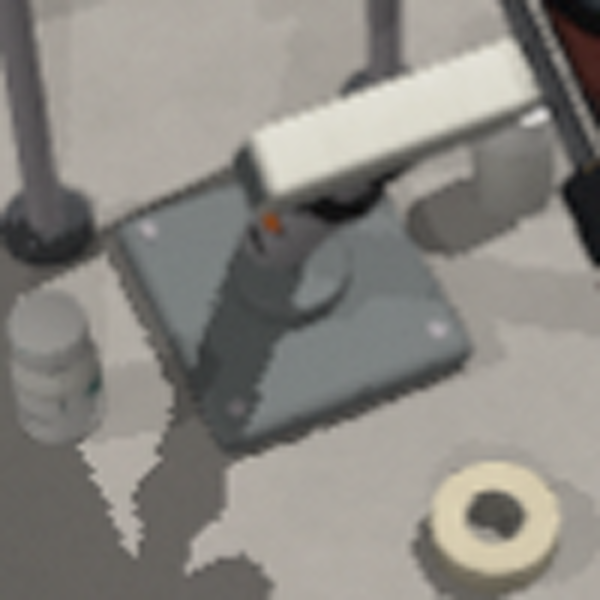

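The orange buttons show on both sides of the mast: (270, 220) in the scene crop and about (301, 235) in the side view. The bar has stayed up, the gripper is clear of everything, and the bottle, jar and tape roll stand where they were.

```bash
python3 -c "
from h import *
print(workorder.close_job())"
```

```text
the job is handed in; nothing more can be done
None
```

The lamp is locked at the next hole up, the bar is released, and the job was handed in at about 20 s of the 32 s.

**How it was done:** The moves can only shift the tool and turn it about the vertical, so they can't tilt it. I got the tilt by pushing the arm repeatedly against a wrist joint limit high above the bench, where it keeps the lean it ends up with. That gave about 25° against the mast's 30°. I gripped the light bar by its flat faces, about 33 mm to the right of the mast, and drew it up the mast by about 38 mm.

**Last checks:**
- **Buttons:** after release, orange showed through the holes on both sides of the mast.
- **Lock:** a small extra pull made the force rise from about 7 N to 23 N, as it should in a hole. I then eased off before opening the gripper. I did not test it by pushing down.
- **Bar height:** it stayed at about (451, 56, 255) mm after I let go.
- **Bottle, jar and tape roll:** still standing where they began, within the networks' error of a few mm.
- **Forces:** the highest wrist reading I saw was about 25 N. By my model, the gripper passed the shelf edge with only about 7 mm to spare, with no sign of contact in the forces.

**Disagreement:** one network answer placed the jar at the tape roll's position. The side camera and the picture both show the jar unmoved, so I took that as a misdetection.

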